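# Open a reagent bottle with a push-and-turn safety cap

### The arm

A 6-joint arm with a two-finger parallel gripper is mounted at the origin on the work surface; the furniture and walls round the work are solid. World frame = base frame: x ahead of the robot, y to its left, z up, the work surface at z = 0. Lengths are in m, angles in rad, forces in N, time in s.
With the tool pointing down it reaches from about 0.3 to 0.875 m from the base axis. Payload 6.4 kg.
Tool frame: the origin (TCP) lies between the finger pads; the fingertips stand 25 mm ahead of it and the grasp point (between the pads) lies 6 mm ahead of it; y points along the fingers, x is the direction in which the jaws open and shut, and the axes are right-handed (so a half turn about y gives the same grasp; the last joint's range is limited). The gripper opens to 85 mm and grips with 20 to 120 N. Pads are 22 mm wide; open, the fingers measure 114 mm over their backs; the gripper's body (76 mm by 85 mm) begins 54 mm behind the grasp point. The pads swing forward as they close: fully open they stand 13 mm farther back than shut.
Start: joints at [0.99, 0.181, 1.607, -0, 1.354, -0.206], TCP at [0.21, 0.535, 0.256] pointing down, gripper open.
Joint ranges: [-2.99, 2.99], [-0.89, 2.07], [0.3, 2.58], [-1.14, 4.28], [0, 2.63], [-3.12, 3.12]. Speed limits (rad/s): [2.57, 2.57, 3.01, 3.14, 3.14, 3.14].

### API

Orientations are given as a unit quaternion [w, x, y, z].
In Python, from bench import ctrl, vision, ticket, find_in, regions_of, pinpoint gives the robot as it stands.
- The arm moves only by the tool apply_moves, never from a script. Its argument "increments" is a list of rows, each an object of numbers: "x", "y", "z": the shift along the tool's x, y, z in cm; "ax", "ay", "az": the turn, a rotation vector about the tool's x, y, z in rad; "grip": the closure, from 0 (fully open) to 1 (shut). A call has 1 to 12 rows; each row is the pose to reach, as a shift and turn from the pose measured when the call began, along the tool's axes at that moment; what a row does not reach only later rows make up. A row lasts 1/8 s, in which the tool goes at most 62.5 mm and 10.7 degrees, less where a joint would pass 70% of its speed; a pose out of reach is approached as far as the arm can. A call with a gripper value outside its range is refused whole. The fingers move at their own pace and stop on an object; the grip force is fixed at half the most. Time passes only in rows, so rows that repeat a pose let the fingers close. It gives the time, the measured TCP pose, the force and the opening at its end, in the units of the state.
- ctrl.get_obs(): the state, without advancing time (a new reading comes with each control period).
- vision.camera(name): name is "scene" or "top" or "wrist"; returns the picture (480x640x3 uint8, red, green, blue); there is no depth.
- vision.camera_params(name): a dict with "intrinsics" (3x3 intrinsics, pixels), "k1" (the pictures are not rectified: a ray, as slopes to the right and down, at radius r is drawn at 1 + k1 r^2 times it, then the intrinsics apply), "R" (3x3) and "t" (3): a world point X has camera coordinates R X + t. Camera axes: x right, y down, z forward; pixel columns grow to the right and rows downward; lengths in m; the calibration is good to about 2 mm. A picture is of the moment at which its call begins: read the wrist's pose just before it. camera_params takes no time and is no camera call; for the wrist camera it gives the pose at the moment of the call.
- ticket.hand_in(): hands the job in, once; it reports no verdict.
Trained networks look in the newest picture that a camera, given by its name, has taken for a name from the list of things; names that differ only in an ending like _2 or _b are one class to them, and where a whole thing is asked for, a point or a joint stands for the part that bears it (a point fixed in the world has none). Each returns a list of dicts, best first, with "p" (0 to 1); they miss things now and then, are a little off and sometimes report something else, mostly with a low value. They report only what shows in the picture. A call takes as long as a camera call. They do not tell look-alikes from the thing itself.
- find_in(camera, query): "rect" ([centre column, centre row, width, height] in pixels, round what is visible of it).
- regions_of(camera, query): "mask" (480x640 bool, what is visible of it) and "rect" ([centre column, centre row, width, height] in pixels, round what is visible of it).
- pinpoint(camera, query): "xy" ([column, row] in pixels: a listed point, or the origin of a listed thing).
The state is a dict: "time_s": time; "q": joint angles; "dq": joint speeds; "joint_efforts": joint torques, N m; "eef_pos": TCP position; "eef_rot": TCP orientation; "wrist_force": force on the tool from outside, world axes, zero at the start; "torque": the same for the moment, N m; "opening": opening from 0.0 (shut) to 1.0 (fully open).
Only numpy, scipy, OpenCV 4.12 (cv2) and the standard library are available. Lean on these libraries where they do the work, as an engineer would, in place of code of your own. Each camera call takes 0.05 s, during which the arm holds its last target.

### The job

Take the push-and-turn safety cap off the amber reagent bottle: press it down gently until it comes up firm, keep it pressed while you turn it about sixty degrees anticlockwise (seen from above), and lift it off. Then set the cap down, top side up, flat on the floor of the white dish; do not ram, force or drop it, and leave the dish, the conical flask and the large beaker standing where they are.

Things in the scene. Friction and masses are not known exactly. Their poses are not given: they have to be found in the camera images.
- bottle: Amber bottle, 82 mm wide, white neck, clamped upright in a grey 124 mm square holder screwed to the worktop: it cannot move. Origin: centre of the holder's underside, on the bottle's axis. The shoulder narrows from 82 mm at 84 mm height to the 29 mm neck at 112 mm. The locked cap's lower edge is 140 mm, its top 172 mm above the worktop.
- cap_mid (a point): Centre (half-way up, on the axis) of the white ribbed round cap, 50 mm in diameter, 32 mm high, about 50 g, hollow below; z points out of its top. At the start it is locked on the bottle, this point 156 mm above the worktop: it turns only about 4 degrees either way and cannot be pulled off. Pulling it or forcing the turn while it is not pressed home damages it.
- neck_top (a point): Top of the spring plunger in the neck, under the cap, 167 mm above the worktop. The spring gives from 5 N; 10 N at 12 mm. The cap's lugs clear the neck's teeth only when it is pressed to the bottom, where it comes up hard: 3.5 to 12.5 mm down, differs from bottle to bottle, not given. Press slowly until the force rises sharply: about 15 N in all is right, more than 20 N rams it.
- neck_axis (a point): Point on the bottle's axis at the cap's lower edge, 140 mm above the worktop. Seen from above, the pressed cap is turned anticlockwise about this axis: past the teeth, from 40 to 80 degrees from where it was locked, it lifts straight off; at 84 degrees it meets a stop. Past the teeth the spring raises it if it is let rise.
- dish: Round shallow white dish, 144 mm across, 12 mm high, loose, 350 g; walls 4 mm, flat floor 4 mm above the worktop and about 134 mm across. Origin: centre of its underside. The cap resting in it has its centre 20 mm above the worktop.
- flask: Conical glass flask, 92 mm across, 124 mm high, standing loose; a bystander. Origin: centre of its underside.
- beaker_250: Large glass beaker with a lip, 99 mm across, 129 mm high, standing loose and empty; a bystander. Origin: centre of its underside.
There are look-alikes about, which are no part of the job. Of the things shaped like the part that bears cap_mid, the white one is meant. Of the things shaped like the dish, the white one is meant.

How it is judged:
By the outcome, as a careful person would: the job done as asked, in the order asked, and still so for the second after the job is handed in, with the robot touching nothing.
It also fails if it takes over 69 s, if anything falls off the work surface, if the arm or the gripper's body presses on something with over 40 N, if the wrist force passes 120 N, or if a joint passes its speed limit or range.

## Working session

There is one attempt and no reset: what is moved stays moved. The work goes in short steps, Python scripts to look and compute and a tool call to move; the robot and the scene stay as the last step left them, time stands still between calls to the robot, and variables do not carry over. Pictures are saved under pics/ and viewed, and the job is handed in when it is done.

Besides the shell and the picture viewer there is one more tool, called after "Call:" as name(argument=value, ...), one argument or row to a line, values as JSON. apply_moves: Moves the arm, as the interface text tells. Its arguments: {"type":"object","properties":{"increments":{"type":"array","items":{"type":"object","properties":{"x":{"type":"number"},"y":{"type":"number"},"z":{"type":"number"},"ax":{"type":"number"},"ay":{"type":"number"},"az":{"type":"number"},"grip":{"type":"number"}}}}},"required":["increments"]}

```bash
mkdir -p pics; ls
cat > h.py <<'E'
import numpy as np, cv2
from bench import ctrl, vision, ticket, find_in, regions_of, pinpoint
def save(n,f):
    im=vision.camera(n); cv2.imwrite('pics/'+f,im[:,:,::-1]); return im
def ray(n,uv,P=None):
    P=P or vision.camera_params(n); K=np.array(P['intrinsics']);R=np.array(P['R']);t=np.array(P['t'])
    d=(np.array(uv,float)-K[:2,2])/[K[0,0],K[1,1]]
    u=d.copy()
    for _ in range(30): u=d/(1+P['k1']*(u@u))
    r=R.T@np.array([u[0],u[1],1]); return -R.T@t, r/np.linalg.norm(r)
def onz(n,uv,z,P=None):
    o,r=ray(n,uv,P); return o+r*(z-o[2])/r[2]
def proj(n,X,P=None):
    P=P or vision.camera_params(n); K=np.array(P['intrinsics'])
    c=np.array(P['R'])@np.array(X)+np.array(P['t']); s=c[:2]/c[2]; s=s*(1+P['k1']*(s@s)); return K[:2,:2]@s+K[:2,2]
def tri(obs):
    A=np.zeros((3,3));b=np.zeros(3)
    for n,uv in obs:
        o,r=ray(n,uv); M=np.eye(3)-np.outer(r,r); A+=M;b+=M@o
    return np.linalg.solve(A,b)
E
python3 - <<'E'
from h import *
print(ctrl.get_obs())
for n in ('scene','top','wrist'): save(n,n+'0.png')
for q in ('cap_mid','neck_axis','bottle','dish','flask','beaker_250'):
    for n in ('scene','top'):
        print(q,n,[(np.round(d['xy'],1),round(d['p'],2)) for d in pinpoint(n,q)[:4]])
E
```

```text
pics
{'time_s': 0.0, 'q': array([ 9.89710306e-01,  1.81550418e-01,  1.60801253e+00,  4.34163914e-06,
        1.35378543e+00, -2.06326465e-01]), 'dq': array([ 1.20085312e-03,  5.74828994e-05, -1.92506021e-03,  3.56249875e-04,
       -6.25787153e-05,  1.20232709e-03]), 'joint_efforts': array([-4.98757236e-04, -4.44857633e+01, -3.51338446e+01, -2.89562749e-04,
        8.82898428e-03, -1.82126553e-05]), 'eef_pos': array([0.21018991, 0.5346601 , 0.25537665]), 'eef_rot': array([-0.58415482,  0.58462599,  0.39753054, -0.39867914]), 'wrist_force': array([0.81792727, 0.42264696, 1.16500918]), 'torque': array([ 0.02708707, -0.01785837, -0.02921711]), 'opening': 1.0017658370142706}
cap_mid scene [(array([385.8, 265. ]), 0.69), (array([382.8, 270.6]), 0.66), (array([365. , 269.7]), 0.6)]
cap_mid top [(array([430.9, 218.1]), 0.95), (array([370.4, 213.6]), 0.55), (array([427.9, 217.8]), 0.27)]
neck_axis scene [(array([384.5, 269.6]), 0.59)]
neck_axis top [(array([430.1, 214.7]), 0.64)]
bottle scene [(array([378.1, 314.3]), 0.74), (array([384. , 268.5]), 0.25)]
bottle top [(array([416.6, 228.4]), 0.68)]
dish scene [(array([262.9, 236.2]), 0.86), (array([198.7, 245.5]), 0.74)]
dish top [(array([235.3, 287.8]), 0.91), (array([218.6, 371. ]), 0.78)]
flask scene [(array([310.9, 276.5]), 0.87)]
flask top [(array([339.6, 263.4]), 0.74)]
beaker_250 scene [(array([410. , 261.2]), 0.66)]
beaker_250 top [(array([367.4, 153.7]), 0.75)]
```

View pics/scene0.png

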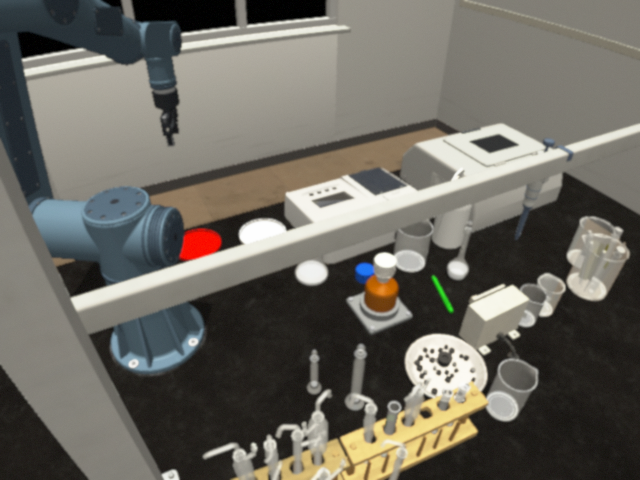

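View pics/top0.png

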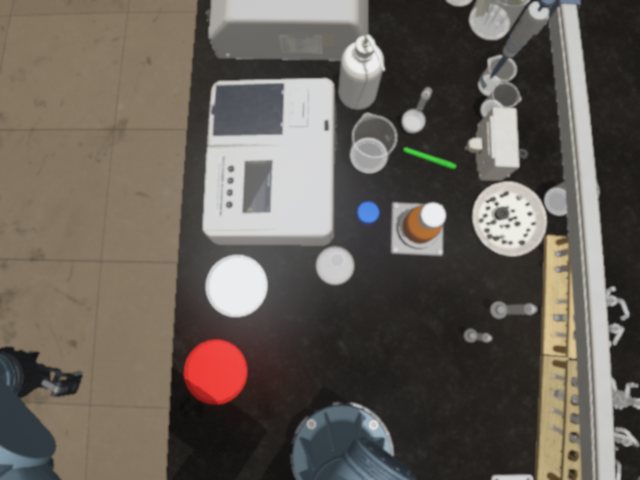

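View pics/wrist0.png

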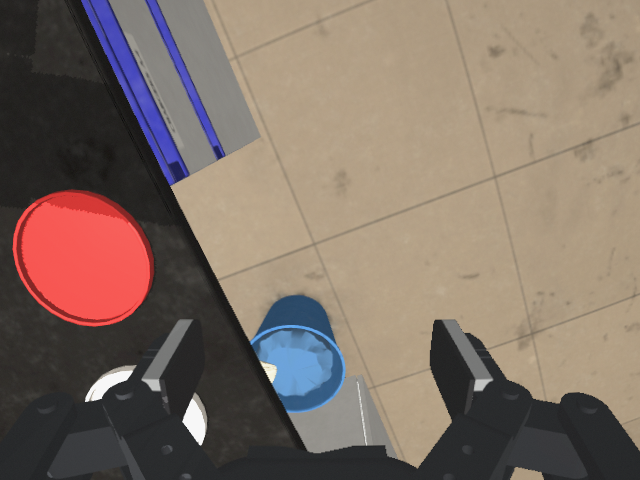

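Run:
```python
from h import *
from scipy.spatial.transform import Rotation as Ro
o=ctrl.get_obs();q=o['eef_rot'];print(Ro.from_quat(q,scalar_first=True).as_matrix().round(3))
for n in ('scene','top','wrist'):
    P=vision.camera_params(n);print(n,np.round(-np.array(P['R']).T@P['t'],3),np.round(P['R'],3).tolist(),P['intrinsics'],P['k1'])
print('capmid tri',tri([('scene',(385.8,265)),('top',(430.9,218.1))]),onz('top',(430.9,218.1),.156))
print('neck',onz('top',(430.1,214.7),.14), 'bottle',onz('top',(416.6,228.4),0),onz('scene',(378.1,314.3),0))
for q,s,t in (('dish',(262.9,236.2),(235.3,287.8)),('dish2',(198.7,245.5),(218.6,371)),('flask',(310.9,276.5),(339.6,263.4)),('bk',(410,261.2),(367.4,153.7))):
    print(q,onz('scene',s,0),onz('top',t,0))
```

```text
[[ 0.366  0.    -0.931]
 [ 0.931  0.     0.366]
 [ 0.    -1.    -0.   ]]
scene [ 0.017 -0.777  0.838] [[0.884, -0.468, 0.007], [-0.279, -0.537, -0.796], [0.376, 0.702, -0.605]] [[438.54109109   0.         316.34367687]
 [  0.         438.54109109 230.74589691]
 [  0.           0.           1.        ]] -0.10655716912008072
top [0.319 0.055 1.096] [[0.015, -1.0, 0.003], [-0.986, -0.016, -0.165], [0.165, -0.001, -0.986]] [[460.30496704   0.         321.30747411]
 [  0.         460.30496704 236.18662914]
 [  0.           0.           1.        ]] -0.06840450458366318
wrist [0.134 0.565 0.373] [[0.365, 0.931, -0.0], [0.882, -0.346, 0.321], [0.299, -0.118, -0.947]] [[403.21091564   0.         316.76781477]
 [  0.         403.21091564 241.82432389]
 [  0.           0.           1.        ]] -0.0834651530247815
capmid tri [ 0.52090929 -0.17614061  0.15478505] [ 0.51801437 -0.1744824   0.156     ]
neck [ 0.52878316 -0.17685916  0.14      ] bottle [ 0.52496527 -0.17691511  0.        ] [ 0.51278184 -0.18702276  0.        ]
dish [0.37703731 0.24688658 0.        ] [0.37464949 0.2565729  0.        ]
dish2 [0.18556238 0.29428078 0.        ] [0.18134124 0.28761888 0.        ]
flask [0.42585251 0.01644218 0.        ] [0.43687408 0.00949454 0.        ]
bk [ 0.71132538 -0.06008482  0.        ] [ 0.71270066 -0.05763638  0.        ]
```

```bash
cat >> h.py <<'E'
from scipy.spatial.transform import Rotation as Ro
def to(p,yaw=None,o=None):
    o=o or ctrl.get_obs(); R=Ro.from_quat(o['eef_rot'],scalar_first=True).as_matrix()
    s=R.T@(np.array(p)-o['eef_pos'])*100
    if yaw is None: yaw=np.arctan2(R[1,0],R[0,0])
    T=np.array([[np.cos(yaw),0,-np.sin(yaw)],[np.sin(yaw),0,np.cos(yaw)],[0,-1,0]])
    print('shift cm',s.round(2),'rot',Ro.from_matrix(R.T@T).as_rotvec().round(4),'yaw now',round(float(np.arctan2(R[1,0],R[0,0])),4),'pos',o['eef_pos'].round(4),'F',o['wrist_force'].round(2),'op',round(o['opening'],3),'t',o['time_s'])
E
python3 - <<'E'
from h import *
to((0.36,0.18,0.36),0.4); to((.521,-.176,.32),-.326)
E
```

```text
shift cm [-27.57 -10.37 -26.91] rot [-0.     0.796  0.   ] yaw now 1.196 pos [0.2105 0.5351 0.2563] F [-0.61  0.45 -1.1 ] op 0.999 t 0.75
shift cm [-54.81  -6.37 -54.93] rot [-0.     1.522  0.   ] yaw now 1.196 pos [0.2105 0.5351 0.2563] F [-0.61  0.45 -1.1 ] op 0.999 t 0.75
```

Call:
apply_moves(
  increments=[
    {"x":-2,"y":-4,"z":-2,"ay":0.1},
    {"x":-5,"y":-8,"z":-5,"ay":0.2},
    {"x":-9,"y":-10,"z":-9,"ay":0.35},
    {"x":-13,"y":-10,"z":-13,"ay":0.5},
    {"x":-17,"y":-10,"z":-17,"ay":0.65},
    {"x":-21,"y":-10,"z":-21,"ay":0.8},
    {"x":-25,"y":-10,"z":-25,"ay":0.95},
    {"x":-29,"y":-10,"z":-29,"ay":1.1},
    {"x":-33,"y":-10,"z":-33,"ay":1.2},
    {"x":-37,"y":-10,"z":-37,"ay":1.3},
    {"x":-40,"y":-10,"z":-40,"ay":1.4},
    {"x":-43,"y":-10,"z":-43,"ay":1.5},
  ],
)

```text
invalid input
```

Run:
```python
from h import *
to((.521,-.176,.32),-.326)
```

```text
shift cm [-54.81  -6.37 -54.93] rot [-0.     1.522  0.   ] yaw now 1.196 pos [0.2105 0.5351 0.2563] F [-0.61  0.45 -1.1 ] op 0.999 t 0.75
```

Call:
apply_moves(
  increments=[
    {"x":-2,"y":-4,"z":-2,"ax":0,"ay":0.1,"az":0,"grip":0},
    {"x":-5,"y":-8,"z":-5,"ax":0,"ay":0.2,"az":0,"grip":0},
    {"x":-9,"y":-10,"z":-9,"ax":0,"ay":0.35,"az":0,"grip":0},
    {"x":-13,"y":-10,"z":-13,"ax":0,"ay":0.5,"az":0,"grip":0},
    {"x":-17,"y":-10,"z":-17,"ax":0,"ay":0.65,"az":0,"grip":0},
    {"x":-21,"y":-10,"z":-21,"ax":0,"ay":0.8,"az":0,"grip":0},
    {"x":-25,"y":-10,"z":-25,"ax":0,"ay":0.95,"az":0,"grip":0},
    {"x":-29,"y":-10,"z":-29,"ax":0,"ay":1.1,"az":0,"grip":0},
    {"x":-33,"y":-10,"z":-33,"ax":0,"ay":1.2,"az":0,"grip":0},
    {"x":-37,"y":-10,"z":-37,"ax":0,"ay":1.3,"az":0,"grip":0},
    {"x":-40,"y":-10,"z":-40,"ax":0,"ay":1.4,"az":0,"grip":0},
    {"x":-43,"y":-10,"z":-43,"ax":0,"ay":1.5,"az":0,"grip":0},
  ],
)

```text
time_s: 2.25
eef_pos: [0.4536, -0.0241, 0.3565]
eef_rot: [0.699, -0.699, 0.108, -0.109]
wrist_force: [1.4, 0.5, 1.2]
opening: 1.0
```

Run:
```python
from h import *
to((.521,-.176,.32),-.326)
```

```text
shift cm [ 11.02   3.66 -12.43] rot [-0.0002  0.0179  0.0006] yaw now -0.3081 pos [ 0.4536 -0.0241  0.3565] F [1.35 0.47 1.24] op 1.0 t 2.25
```

Call:
apply_moves(
  increments=[
    {"x":3,"y":1,"z":-3.5,"ax":0,"ay":0,"az":0,"grip":0},
    {"x":7,"y":2.5,"z":-8,"ax":0,"ay":0.01,"az":0,"grip":0},
    {"x":10,"y":3.6,"z":-11.5,"ax":0,"ay":0.018,"az":0,"grip":0},
    {"x":11,"y":3.6,"z":-12.4,"ax":0,"ay":0.018,"az":0,"grip":0},
    {"x":11,"y":3.6,"z":-12.4,"ax":0,"ay":0.018,"az":0,"grip":0},
    {"x":11,"y":3.6,"z":-12.4,"ax":0,"ay":0.018,"az":0,"grip":0},
  ],
)

```text
time_s: 3.0
eef_pos: [0.5208, -0.1745, 0.3212]
eef_rot: [0.698, -0.698, 0.114, -0.115]
wrist_force: [0.3, 0.1, -0.5]
opening: 0.999
```

Run:
```python
from h import *
P=vision.camera_params('wrist'); im=save('wrist','w1.png')
to((.521,-.176,.32),-.326)
for d in pinpoint('wrist','cap_mid')[:3]: print(d, onz('wrist',d['xy'],.156,P))
for d in regions_of('wrist','cap_mid')[:3]:
    m=d['mask'].astype(np.uint8); c=max(cv2.findContours(m,0,2)[0],key=cv2.contourArea)
    (x,y),_,_=cv2.fitEllipse(c); print(d['rect'],d['p'],(x,y),onz('wrist',(x,y),.172,P),onz('wrist',(x,y),.164,P))
```

```text
shift cm [ 0.07  0.12 -0.15] rot [-0.0002  0.0014  0.0015] yaw now -0.3246 pos [ 0.5208 -0.1744  0.3212] F [-0.58 -0.22 -0.81] op 1.002 t 3.05
{'xy': [318.4, 225.8], 'p': 0.89} [ 0.52225992 -0.17549137  0.156     ]
{'xy': [311.0, 67.0], 'p': 0.56} [ 0.55203715 -0.07133276  0.156     ]
{'xy': [456.1, 20.9], 'p': 0.37} [ 0.65002241 -0.07310164  0.156     ]
[313.5, 63.2, 59.3, 57.8] 0.82 (311.63665771484375, 62.11747360229492) [ 0.55305479 -0.07016609  0.172     ] [ 0.5532288  -0.06938488  0.164     ]
[319.3, 226.6, 68.6, 75.5] 0.62 (317.2742614746094, 227.52337646484375) [ 0.52255225 -0.1719141   0.172     ] [ 0.52180886 -0.17419308  0.164     ]
```

View pics/w1.png

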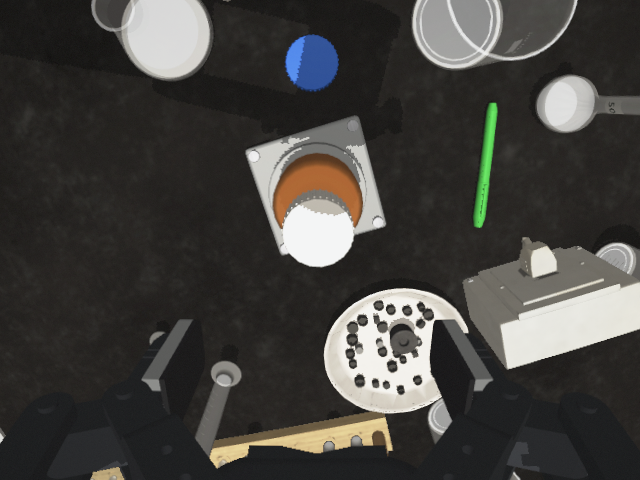

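Run:
```python
from h import *
P=vision.camera_params('wrist')
im=cv2.imread('pics/w1.png'); g=im.min(2)
m=(g>225).astype(np.uint8); m[:180]=0;m[275:]=0;m[:,:275]=0;m[:,365:]=0
c=max(cv2.findContours(m,0,1)[0],key=cv2.contourArea)[:,0]
print(c.min(0),c.max(0))
W=np.array([onz('wrist',p,.172,P)[:2] for p in c if p[1]>232])  # lower (outer top rim)
from scipy.optimize import least_squares
for r in (None,.025):
    f=(lambda v:np.hypot(*(W-v[:2]).T)-(v[2] if r is None else r))
    s=least_squares(f,[*W.mean(0),.025],loss='soft_l1',f_scale=.0005);print(r,s.x,np.abs(f(s.x)).mean())
im=cv2.imread('pics/top0.png');c=im[190:245,410:460];cv2.imwrite('pics/t_z.png',cv2.resize(c,None,fx=10,fy=10))
```

```text
[281 205] [353 265]
None [ 0.52148881 -0.17540985  0.0244034 ] 0.0005286260107031235
0.025 [ 0.52159137 -0.17469676  0.025     ] 0.0005801007282119724
```

View pics/t_z.png

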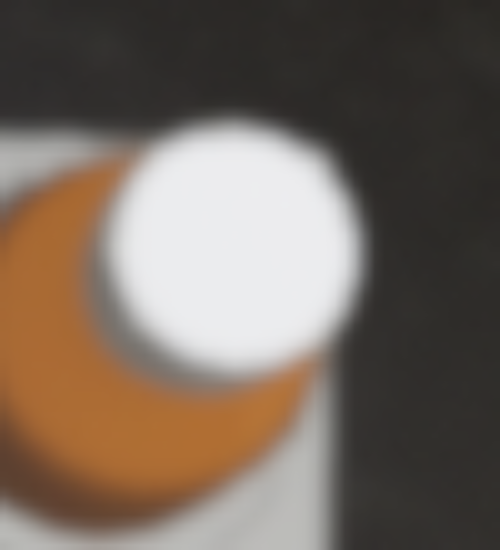

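Run:
```python
from h import *
print(onz('top',(433.1,214.4),.172))
to((.5217,-.1752,.21),-.326)
to((.5217,-.1752,.175),-.326)
```

```text
[ 0.52248737 -0.17534934  0.172     ]
shift cm [ 0.09 11.13 -0.04] rot [-0.0001  0.0014  0.0017] yaw now -0.3246 pos [ 0.5208 -0.1745  0.3213] F [ 0.27  0.11 -0.87] op 1.001 t 3.15
shift cm [ 0.08 14.63 -0.04] rot [-0.0001  0.0014  0.0017] yaw now -0.3246 pos [ 0.5208 -0.1745  0.3213] F [ 0.27  0.11 -0.87] op 1.001 t 3.15
```

Call:
apply_moves(
  increments=[
    {"x":0.1,"y":3,"z":0,"ax":0,"ay":0,"az":0,"grip":0},
    {"x":0.1,"y":7,"z":0,"ax":0,"ay":0,"az":0,"grip":0},
    {"x":0.1,"y":10.5,"z":0,"ax":0,"ay":0,"az":0,"grip":0},
    {"x":0.1,"y":13,"z":0,"ax":0,"ay":0,"az":0,"grip":0},
    {"x":0.1,"y":14.3,"z":0,"ax":0,"ay":0,"az":0,"grip":0},
    {"x":0.1,"y":14.8,"z":0,"ax":0,"ay":0,"az":0,"grip":0},
    {"x":0.1,"y":14.8,"z":0,"ax":0,"ay":0,"az":0,"grip":0},
    {"x":0.1,"y":14.8,"z":0,"ax":0,"ay":0,"az":0,"grip":0},
  ],
)

```text
time_s: 4.15
eef_pos: [0.5227, -0.1752, 0.1744]
eef_rot: [-0.697, 0.698, -0.113, 0.115]
wrist_force: [-1.2, 0.0, 0.3]
opening: 0.999
```

Run:
```python
from h import *
save('wrist','w2.png')
to((.5217,-.1752,.173),-.326)
```

```text
shift cm [-0.08  0.13 -0.03] rot [0.0003 0.0014 0.0034] yaw now -0.3246 pos [ 0.5226 -0.1752  0.1743] F [ 0.49  0.7  -0.05] op 1.001 t 4.2
```

View pics/w2.png

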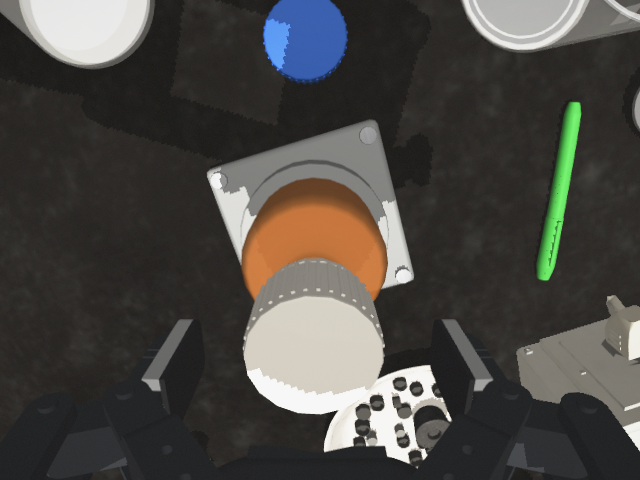

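Call:
apply_moves(
  increments=[
    {"x":-0.1,"y":0,"z":0,"ax":0,"ay":0,"az":0,"grip":0.2},
    {"x":-0.1,"y":0,"z":0,"ax":0,"ay":0,"az":0,"grip":0.35},
    {"x":-0.1,"y":0,"z":0,"ax":0,"ay":0,"az":0,"grip":0.5},
    {"x":-0.1,"y":0,"z":0,"ax":0,"ay":0,"az":0,"grip":1},
    {"x":-0.1,"y":0,"z":0,"ax":0,"ay":0,"az":0,"grip":1},
    {"x":-0.1,"y":0,"z":0,"ax":0,"ay":0,"az":0,"grip":1},
    {"x":-0.1,"y":0,"z":0,"ax":0,"ay":0,"az":0,"grip":1},
  ],
)

```text
time_s: 5.08
eef_pos: [0.5218, -0.175, 0.1745]
eef_rot: [-0.697, 0.698, -0.113, 0.116]
wrist_force: [-0.9, 0.5, 4.6]
opening: 0.565
```

Run:
```python
from h import *
save('wrist','w3.png')
to((.5217,-.1752,.173),-.326)
```

```text
shift cm [ 0.    0.14 -0.02] rot [0.0004 0.0013 0.0038] yaw now -0.3247 pos [ 0.5217 -0.175   0.1744] F [-0.78 -0.44  4.66] op 0.568 t 5.125
```

View pics/w3.png

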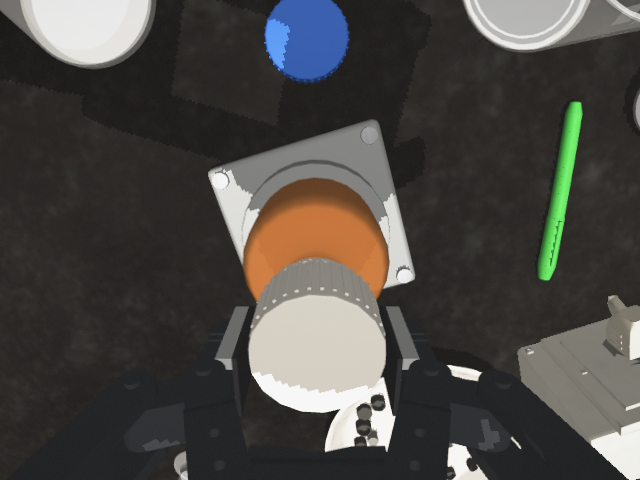

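Call:
apply_moves(
  increments=[
    {"x":0,"y":0.05,"z":0,"ax":0,"ay":0,"az":0,"grip":1},
    {"x":0,"y":0.1,"z":0,"ax":0,"ay":0,"az":0,"grip":1},
    {"x":0,"y":0.15,"z":0,"ax":0,"ay":0,"az":0,"grip":1},
    {"x":0,"y":0.2,"z":0,"ax":0,"ay":0,"az":0,"grip":1},
    {"x":0,"y":0.2,"z":0,"ax":0,"ay":0,"az":0,"grip":1},
    {"x":0,"y":0.2,"z":0,"ax":0,"ay":0,"az":0,"grip":1},
  ],
)

```text
time_s: 5.88
eef_pos: [0.5217, -0.175, 0.1724]
eef_rot: [-0.697, 0.698, -0.113, 0.116]
wrist_force: [-0.9, 0.6, 5.8]
opening: 0.572
```

Run:
```python
from h import *
to((.5217,-.1752,.173),-.326)
```

```text
shift cm [ 0.   -0.06 -0.02] rot [0.0004 0.0014 0.0037] yaw now -0.3246 pos [ 0.5217 -0.175   0.1724] F [-0.89  0.59  5.77] op 0.572 t 5.875
```

Call:
apply_moves(
  increments=[
    {"x":0,"y":0.03,"z":0,"ax":0,"ay":0,"az":0,"grip":1},
    {"x":0,"y":0.06,"z":0,"ax":0,"ay":0,"az":0,"grip":1},
    {"x":0,"y":0.1,"z":0,"ax":0,"ay":0,"az":0,"grip":1},
    {"x":0,"y":0.1,"z":0,"ax":0,"ay":0,"az":0,"grip":1},
  ],
)

```text
time_s: 6.38
eef_pos: [0.5218, -0.175, 0.1716]
eef_rot: [-0.697, 0.698, -0.113, 0.116]
wrist_force: [-2.6, 1.3, 6.3]
opening: 0.568
```

Call:
apply_moves(
  increments=[
    {"x":0,"y":0.03,"z":0,"ax":0,"ay":0,"az":0,"grip":1},
    {"x":0,"y":0.06,"z":0,"ax":0,"ay":0,"az":0,"grip":1},
    {"x":0,"y":0.06,"z":0,"ax":0,"ay":0,"az":0,"grip":1},
  ],
)

```text
time_s: 6.75
eef_pos: [0.5218, -0.175, 0.1716]
eef_rot: [-0.697, 0.698, -0.113, 0.116]
wrist_force: [-2.7, -0.3, 9.2]
opening: 0.569
```

Call:
apply_moves(
  increments=[
    {"x":0,"y":0.04,"z":0,"ax":0,"ay":0,"az":0,"grip":1},
    {"x":0,"y":0.08,"z":0,"ax":0,"ay":0,"az":0,"grip":1},
    {"x":0,"y":0.08,"z":0,"ax":0,"ay":0,"az":0,"grip":1},
  ],
)

```text
time_s: 7.12
eef_pos: [0.5218, -0.175, 0.1715]
eef_rot: [-0.697, 0.698, -0.113, 0.115]
wrist_force: [-3.4, 1.3, 9.9]
opening: 0.567
```

Run:
```python
from h import *
for i in range(3):
    save('wrist','w4.png')
    to((.5217,-.1752,.173),-.326)
```

```text
shift cm [-0.   -0.15 -0.02] rot [0.0007 0.0017 0.0038] yaw now -0.3243 pos [ 0.5218 -0.175   0.1715] F [-2.67  1.93 10.22] op 0.565 t 7.175
shift cm [-0.   -0.15 -0.02] rot [0.0007 0.0017 0.0038] yaw now -0.3243 pos [ 0.5218 -0.175   0.1715] F [-4.61  1.66 10.49] op 0.566 t 7.225
shift cm [ 0.   -0.15 -0.02] rot [0.0007 0.0017 0.0038] yaw now -0.3243 pos [ 0.5218 -0.175   0.1715] F [-3.43  1.38 11.36] op 0.566 t 7.275
```

Call:
apply_moves(
  increments=[
    {"x":0,"y":0.09,"z":0,"ax":0,"ay":0,"az":0,"grip":1},
    {"x":0,"y":0.12,"z":0,"ax":0,"ay":0,"az":0,"grip":1},
    {"x":0,"y":0.14,"z":0,"ax":0,"ay":0,"az":0,"grip":1},
    {"x":0,"y":0.14,"z":0,"ax":0,"ay":0,"az":0,"grip":1},
  ],
)

```text
time_s: 7.78
eef_pos: [0.5218, -0.175, 0.1715]
eef_rot: [-0.697, 0.698, -0.113, 0.115]
wrist_force: [-5.3, 2.5, 14.1]
opening: 0.567
```

Run:
```python
from h import *
for i in range(3):
    save('wrist','w4.png')
    to((.5217,-.1752,.173),-.326)
```

```text
shift cm [-0.   -0.15 -0.02] rot [0.0009 0.0018 0.0039] yaw now -0.3242 pos [ 0.5218 -0.175   0.1715] F [-5.86  1.88 14.63] op 0.566 t 7.825
shift cm [-0.01 -0.15 -0.02] rot [0.0009 0.0019 0.0039] yaw now -0.3241 pos [ 0.5218 -0.175   0.1715] F [-6.29  1.8  14.13] op 0.568 t 7.875
shift cm [-0.01 -0.15 -0.02] rot [0.0009 0.0019 0.004 ] yaw now -0.3241 pos [ 0.5219 -0.175   0.1715] F [-5.63  2.12 14.42] op 0.571 t 7.925
```

View pics/w4.png

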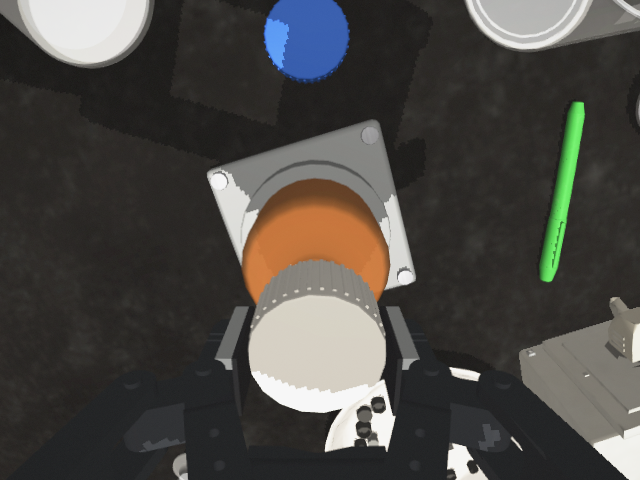

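Call:
apply_moves(
  increments=[
    {"x":-0.02,"y":0.14,"z":0,"ax":0,"ay":-0.03,"az":0,"grip":1},
    {"x":-0.03,"y":0.14,"z":0,"ax":0,"ay":-0.06,"az":0,"grip":1},
    {"x":-0.03,"y":0.14,"z":0,"ax":0,"ay":-0.09,"az":0,"grip":1},
    {"x":-0.03,"y":0.14,"z":0,"ax":0,"ay":-0.11,"az":0,"grip":1},
    {"x":-0.03,"y":0.14,"z":0,"ax":0,"ay":-0.11,"az":0,"grip":1},
  ],
)

```text
time_s: 8.55
eef_pos: [0.5224, -0.175, 0.1716]
eef_rot: [-0.702, 0.704, -0.073, 0.078]
wrist_force: [-1.9, 2.5, 11.7]
opening: 0.571
```

Run:
```python
from h import *
print(ctrl.get_obs()['torque'])
to((.5217,-.1752,.173),-.326)
save('wrist','w5.png')
print(ctrl.get_obs()['torque'])
```

```text
[ 0.4332791   0.58627047 -0.08237397]
shift cm [-0.06 -0.14 -0.03] rot [0.0012 0.1121 0.0061] yaw now -0.2139 pos [ 0.5224 -0.175   0.1716] F [-1.87  2.46 11.68] op 0.571 t 8.55
[ 0.40536737  0.47600796 -0.06292835]
```

View pics/w5.png

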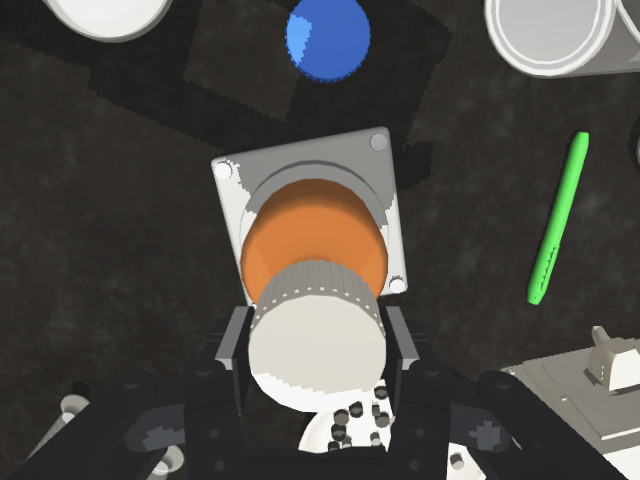

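Call:
apply_moves(
  increments=[
    {"x":-0.04,"y":0.15,"z":0,"ax":0,"ay":-0.03,"az":0,"grip":1},
    {"x":-0.06,"y":0.17,"z":0,"ax":0,"ay":-0.07,"az":0,"grip":1},
    {"x":-0.06,"y":0.17,"z":0,"ax":0,"ay":-0.12,"az":0,"grip":1},
    {"x":-0.06,"y":0.17,"z":0,"ax":0,"ay":-0.17,"az":0,"grip":1},
    {"x":-0.06,"y":0.17,"z":0,"ax":0,"ay":-0.22,"az":0,"grip":1},
    {"x":-0.06,"y":0.17,"z":0,"ax":0,"ay":-0.22,"az":0,"grip":1},
  ],
)

```text
time_s: 9.35
eef_pos: [0.5228, -0.1745, 0.1716]
eef_rot: [-0.706, 0.708, 0.005, 0.0]
wrist_force: [-2.0, 5.4, 13.9]
opening: 0.57
```

Run:
```python
from h import *
print(ctrl.get_obs()['torque'])
to((.5217,-.1752,.173),-.326)
save('wrist','w6.png')
```

```text
[0.76460258 0.60106466 0.02398633]
shift cm [-0.11 -0.14 -0.07] rot [0.0013 0.3327 0.0081] yaw now 0.0067 pos [ 0.5228 -0.1745  0.1716] F [-2.02  5.44 13.95] op 0.57 t 9.35
```

View pics/w6.png

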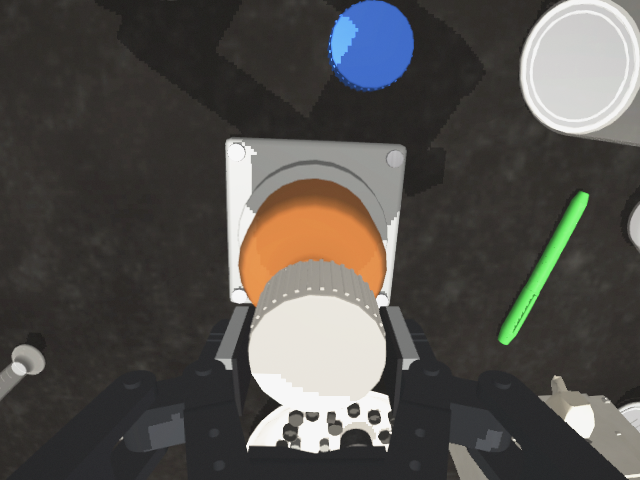

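Call:
apply_moves(
  increments=[
    {"x":-0.02,"y":0.17,"z":0.02,"ax":0,"ay":-0.04,"az":0,"grip":1},
    {"x":-0.03,"y":0.17,"z":0.04,"ax":0,"ay":-0.1,"az":0,"grip":1},
    {"x":-0.03,"y":0.17,"z":0.05,"ax":0,"ay":-0.17,"az":0,"grip":1},
    {"x":-0.03,"y":0.17,"z":0.05,"ax":0,"ay":-0.24,"az":0,"grip":1},
    {"x":-0.03,"y":0.17,"z":0.05,"ax":0,"ay":-0.31,"az":0,"grip":1},
    {"x":-0.03,"y":0.17,"z":0.05,"ax":0,"ay":-0.35,"az":0,"grip":1},
    {"x":-0.03,"y":0.17,"z":0.05,"ax":0,"ay":-0.35,"az":0,"grip":1},
  ],
)

```text
time_s: 10.28
eef_pos: [0.522, -0.174, 0.1715]
eef_rot: [-0.694, 0.697, 0.128, -0.123]
wrist_force: [-8.1, 2.5, 18.3]
opening: 0.569
```

Run:
```python
from h import *
print(ctrl.get_obs()['torque'])
to((.5217,-.1752,.173),-.326)
```

```text
[ 0.34763304  1.69625613 -0.10623842]
shift cm [-0.07 -0.15 -0.1 ] rot [0.003  0.6829 0.0065] yaw now 0.357 pos [ 0.522  -0.174   0.1715] F [-8.15  2.5  18.25] op 0.569 t 10.275
```

Call:
apply_moves(
  increments=[
    {"x":-0.02,"y":0.11,"z":0,"ax":0,"ay":-0.03,"az":0,"grip":1},
    {"x":-0.03,"y":0.11,"z":0,"ax":0,"ay":-0.08,"az":0,"grip":1},
    {"x":-0.03,"y":0.11,"z":0,"ax":0,"ay":-0.13,"az":0,"grip":1},
    {"x":-0.03,"y":0.11,"z":0,"ax":0,"ay":-0.18,"az":0,"grip":1},
    {"x":-0.03,"y":0.11,"z":0,"ax":0,"ay":-0.18,"az":0,"grip":1},
  ],
)

```text
time_s: 10.9
eef_pos: [0.5216, -0.174, 0.1715]
eef_rot: [-0.68, 0.683, 0.19, -0.186]
wrist_force: [-5.5, 2.5, 14.4]
opening: 0.568
```

Run:
```python
from h import *
print(ctrl.get_obs()['torque'])
to((.5217,-.1752,.173),-.326)
```

```text
[ 3.89069050e-01  1.10366533e+00 -1.61562037e-05]
shift cm [-0.06 -0.15 -0.11] rot [0.0035 0.8638 0.0059] yaw now 0.5378 pos [ 0.5216 -0.174   0.1715] F [-5.48  2.52 14.42] op 0.568 t 10.9
```

Turned 49°. On to about 61°.

Call:
apply_moves(
  increments=[
    {"x":-0.03,"y":0.12,"z":0,"ax":0,"ay":-0.04,"az":0,"grip":1},
    {"x":-0.03,"y":0.12,"z":0,"ax":0,"ay":-0.1,"az":0,"grip":1},
    {"x":-0.03,"y":0.12,"z":0,"ax":0,"ay":-0.16,"az":0,"grip":1},
    {"x":-0.03,"y":0.12,"z":0,"ax":0,"ay":-0.21,"az":0,"grip":1},
    {"x":-0.03,"y":0.12,"z":0,"ax":0,"ay":-0.21,"az":0,"grip":1},
  ],
)

```text
time_s: 11.52
eef_pos: [0.5212, -0.1741, 0.1715]
eef_rot: [-0.656, 0.66, 0.26, -0.257]
wrist_force: [-6.0, 2.2, 13.4]
opening: 0.566
```

Run:
```python
from h import *
print(ctrl.get_obs()['torque'])
save('wrist','w7.png')
to((.5217,-.1752,.173),-.326)
```

```text
[ 0.27256707  1.2101453  -0.06266836]
shift cm [-0.04 -0.16 -0.12] rot [0.0043 1.0742 0.005 ] yaw now 0.7483 pos [ 0.5212 -0.174   0.1714] F [-5.51  2.83 14.34] op 0.567 t 11.575
```

View pics/w7.png

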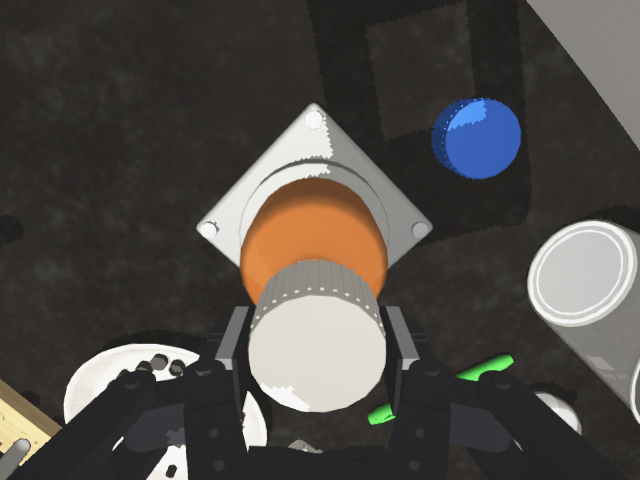

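Call:
apply_moves(
  increments=[
    {"x":0,"y":0,"z":0,"ax":0,"ay":0,"az":0,"grip":1},
    {"x":0,"y":-0.15,"z":0,"ax":0,"ay":0,"az":0,"grip":1},
    {"x":0,"y":-0.3,"z":0,"ax":0,"ay":0,"az":0,"grip":1},
    {"x":0,"y":-0.4,"z":0,"ax":0,"ay":0,"az":0,"grip":1},
    {"x":0,"y":-0.4,"z":0,"ax":0,"ay":0,"az":0,"grip":1},
  ],
)

```text
time_s: 12.2
eef_pos: [0.521, -0.174, 0.1752]
eef_rot: [-0.657, 0.66, 0.26, -0.257]
wrist_force: [-0.6, 0.1, 1.4]
opening: 0.57
```

Call:
apply_moves(
  increments=[
    {"x":0,"y":-0.15,"z":0,"ax":0,"ay":0,"az":0,"grip":1},
    {"x":0,"y":-0.3,"z":0,"ax":0,"ay":0,"az":0,"grip":1},
    {"x":0,"y":-0.5,"z":0,"ax":0,"ay":0,"az":0,"grip":1},
    {"x":0,"y":-0.7,"z":0,"ax":0,"ay":0,"az":0,"grip":1},
    {"x":0,"y":-0.7,"z":0,"ax":0,"ay":0,"az":0,"grip":1},
  ],
)

```text
time_s: 12.82
eef_pos: [0.521, -0.174, 0.1825]
eef_rot: [-0.657, 0.66, 0.26, -0.257]
wrist_force: [-1.3, -0.3, 0.7]
opening: 0.57
```

Call:
apply_moves(
  increments=[
    {"x":0,"y":-0.8,"z":0,"ax":0,"ay":0,"az":0,"grip":1},
    {"x":0,"y":-2,"z":0,"ax":0,"ay":0,"az":0,"grip":1},
    {"x":0,"y":-3.5,"z":0,"ax":0,"ay":0,"az":0,"grip":1},
    {"x":0,"y":-5.5,"z":0,"ax":0,"ay":0,"az":0,"grip":1},
    {"x":0,"y":-8,"z":0,"ax":0,"ay":0,"az":0,"grip":1},
    {"x":0,"y":-11,"z":0,"ax":0,"ay":0,"az":0,"grip":1},
    {"x":0,"y":-14,"z":0,"ax":0,"ay":0,"az":0,"grip":1},
    {"x":0,"y":-16,"z":0,"ax":0,"ay":0,"az":0,"grip":1},
    {"x":0,"y":-16,"z":0,"ax":0,"ay":0,"az":0,"grip":1},
  ],
)

```text
time_s: 13.95
eef_pos: [0.521, -0.174, 0.3454]
eef_rot: [-0.655, 0.661, 0.261, -0.256]
wrist_force: [0.0, -0.1, -0.3]
opening: 0.567
```

Run:
```python
from h import *
save('wrist','w8.png'); save('scene','s8.png')
to((.375,.25,.34),.6)
# dish from top: fit ellipse of mask
for d in regions_of('top','dish')[:0]: pass
vision.camera('top')
for n in ('top','scene'):
  for d in regions_of(n,'dish')[:3]:
    m=d['mask'].astype(np.uint8); c=max(cv2.findContours(m,0,1)[0],key=cv2.contourArea)
    (x,y),ax,_=cv2.fitEllipse(c); print(n,np.round(d['rect'],1),d['p'],(x,y),ax,onz(n,(x,y),.012),onz(n,(x,y),.008))
```

```text
shift cm [1.818e+01 4.000e-02 4.090e+01] rot [0.0055 0.1482 0.0022] yaw now 0.7483 pos [ 0.52   -0.1734  0.3424] F [ 0.06  0.57 -0.36] op 0.571 t 14.05
top [237.4 286.1  59.9  58.2] 0.63 (236.10972595214844, 285.3439025878906) (59.315650939941406, 60.74399948120117) [0.37982336 0.25270253 0.012     ] [0.38004922 0.25343262 0.008     ]
top [404.2 228.4  30.5  57. ] 0.6 (401.67236328125, 222.67359924316406) (23.544139862060547, 58.79328918457031) [ 0.53612883 -0.13853179  0.012     ] [ 0.5369317  -0.13924596  0.008     ]
top [215.9 368.9  61.9  59.1] 0.56 (214.7655029296875, 367.4298095703125) (53.67733383178711, 65.25880432128906) [0.19064692 0.29427512 0.012     ] [0.19017443 0.29515868 0.008     ]
scene [262.6 232.6  47.4  20.6] 0.56 (259.49725341796875, 229.52943420410156) (19.703216552734375, 48.828006744384766) [0.37536188 0.26860245 0.012     ] [0.37709761 0.27366228 0.008     ]
```

View pics/w8.png

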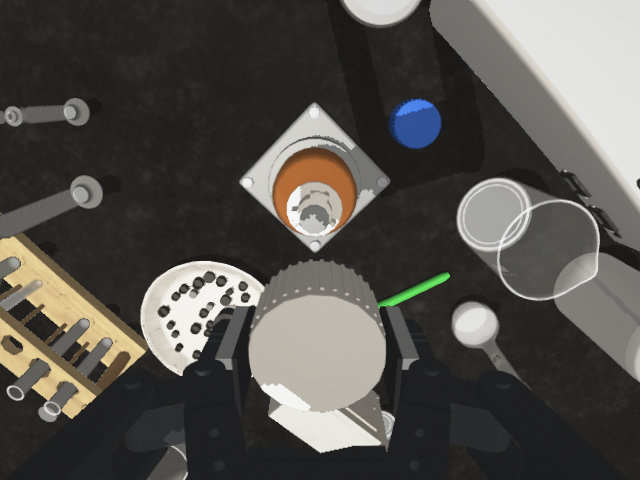

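View pics/s8.png

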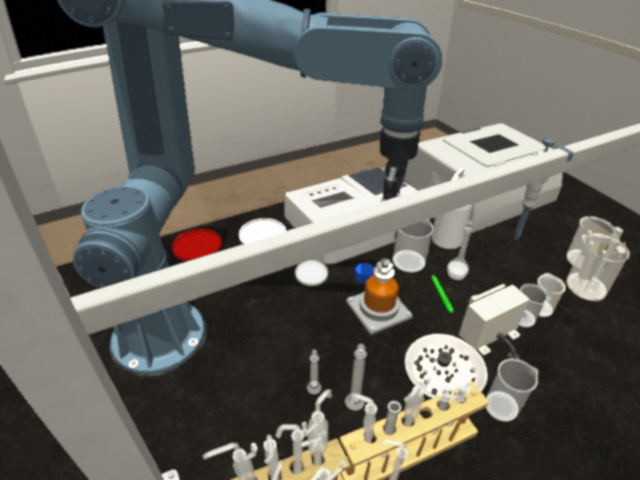

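Call:
apply_moves(
  increments=[
    {"x":1,"y":0,"z":2,"ax":0,"ay":0.02,"az":0,"grip":1},
    {"x":3,"y":0,"z":6,"ax":0,"ay":0.05,"az":0,"grip":1},
    {"x":5,"y":0,"z":11,"ax":0,"ay":0.08,"az":0,"grip":1},
    {"x":7.5,"y":0,"z":16.5,"ax":0,"ay":0.1,"az":0,"grip":1},
    {"x":10,"y":0,"z":22,"ax":0,"ay":0.12,"az":0,"grip":1},
    {"x":12.5,"y":0,"z":27.5,"ax":0,"ay":0.14,"az":0,"grip":1},
    {"x":14.5,"y":0,"z":33,"ax":0,"ay":0.15,"az":0,"grip":1},
    {"x":16.5,"y":0,"z":37,"ax":0,"ay":0.15,"az":0,"grip":1},
    {"x":17.5,"y":0,"z":39.5,"ax":0,"ay":0.15,"az":0,"grip":1},
    {"x":18.2,"y":0,"z":41,"ax":0,"ay":0.15,"az":0,"grip":1},
    {"x":18.2,"y":0,"z":41,"ax":0,"ay":0.15,"az":0,"grip":1},
    {"x":18.2,"y":0,"z":41,"ax":0,"ay":0.15,"az":0,"grip":1},
  ],
)

```text
time_s: 15.75
eef_pos: [0.3743, 0.2505, 0.3397]
eef_rot: [-0.675, 0.677, 0.209, -0.208]
wrist_force: [1.2, -0.5, 0.0]
opening: 0.564
```

Run:
```python
from h import *
P=vision.camera_params('wrist')
save('wrist','w9.png')
to((.377,.254,.12),.6)
for d in pinpoint('wrist','dish')[:3]: print(d, onz('wrist',d['xy'],.0,P))
for d in regions_of('wrist','dish')[:3]: print(d['rect'],d['p'])
print(onz('top',(270,245),0))
```

```text
shift cm [ 0.4  21.98  0.23] rot [ 0.0036 -0.0026  0.0011] yaw now 0.5974 pos [0.3744 0.2503 0.3398] F [ 0.32 -1.16 -0.41] op 0.571 t 15.8
{'xy': [187.1, 47.4], 'p': 0.78} [0.18138105 0.2918588  0.        ]
[322.8, 181.3, 131.8, 124.8] 0.89
[0.47869071 0.17736793 0.        ]
```

View pics/w9.png

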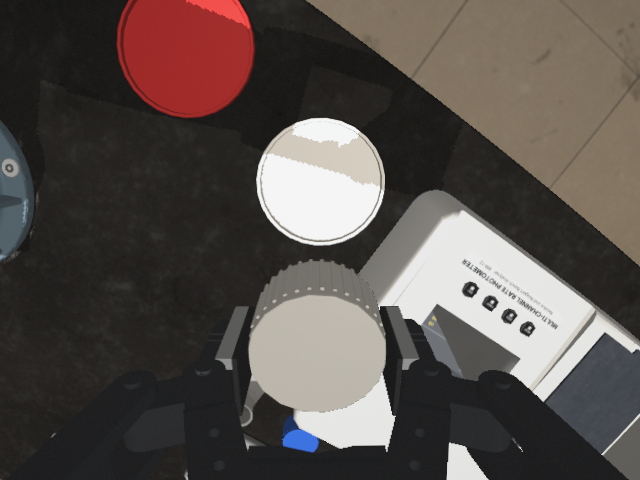

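Run:
```python
from h import *
P=vision.camera_params('wrist')
print('dish',onz('wrist',(321,181.5),.011,P))
for uv in ((362,265),(372,245),(400,207),(430,190)):
    print(uv,onz('wrist',uv,0,P).round(3))
for uv in ((460,213),(410,283),(440,195)):
    for z in (0.05,.08,.12): print(uv,onz('wrist',uv,z,P).round(3))
# top picture: front edges
for uv in ((205,242),(335,243),(205,235)):
    for z in (0,.05,.08): print('top',uv,onz('top',uv,z).round(3))
```

```text
dish [0.37837314 0.25425374 0.011     ]
(362, 265) [0.479 0.196 0.   ]
(372, 245) [0.474 0.224 0.   ]
(400, 207) [0.473 0.28  0.   ]
(430, 190) [0.489 0.316 0.   ]
(460, 213) [0.513 0.315 0.05 ]
(460, 213) [0.5   0.315 0.08 ]
(460, 213) [0.481 0.316 0.12 ]
(410, 283) [0.52  0.222 0.05 ]
(410, 283) [0.506 0.229 0.08 ]
(410, 283) [0.487 0.239 0.12 ]
(440, 195) [0.483 0.318 0.05 ]
(440, 195) [0.472 0.318 0.08 ]
(440, 195) [0.457 0.318 0.12 ]
top (205, 242) [0.483 0.335 0.   ]
top (205, 242) [0.476 0.322 0.05 ]
top (205, 242) [0.471 0.315 0.08 ]
top (335, 243) [0.486 0.021 0.   ]
top (335, 243) [0.478 0.023 0.05 ]
top (335, 243) [0.474 0.023 0.08 ]
top (205, 235) [0.501 0.336 0.   ]
top (205, 235) [0.492 0.323 0.05 ]
top (205, 235) [0.487 0.316 0.08 ]
```

Run:
```python
import cv2
a=cv2.imread('pics/top0.png')[60:340,180:350];cv2.imwrite('pics/tz2.png',cv2.resize(a,None,fx=2.1,fy=2.1,interpolation=2))
```

```text
(no output)
```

View pics/tz2.png

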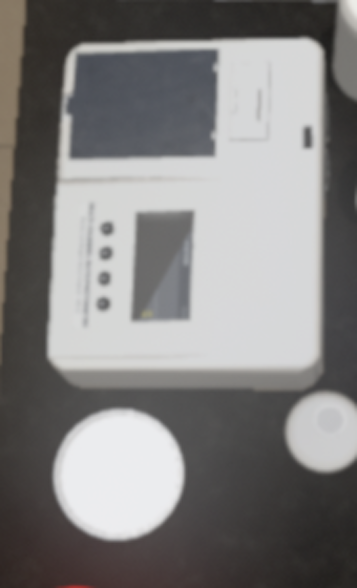

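Call:
apply_moves(
  increments=[
    {"x":0.1,"y":3,"z":0.1,"ax":0,"ay":0,"az":0,"grip":1},
    {"x":0.2,"y":7,"z":0.2,"ax":0,"ay":0,"az":0,"grip":1},
    {"x":0.3,"y":12,"z":0.2,"ax":0,"ay":0,"az":0,"grip":1},
    {"x":0.3,"y":17,"z":0.2,"ax":0,"ay":0,"az":0,"grip":1},
    {"x":0.3,"y":21,"z":0.2,"ax":0,"ay":0,"az":0,"grip":1},
    {"x":0.3,"y":24,"z":0.2,"ax":0,"ay":0,"az":0,"grip":1},
    {"x":0.3,"y":26,"z":0.2,"ax":0,"ay":0,"az":0,"grip":1},
    {"x":0.3,"y":27.5,"z":0.2,"ax":0,"ay":0,"az":0,"grip":1},
    {"x":0.3,"y":28,"z":0.2,"ax":0,"ay":0,"az":0,"grip":1},
    {"x":0.3,"y":28,"z":0.2,"ax":0,"ay":0,"az":0,"grip":1},
    {"x":0.3,"y":28,"z":0.2,"ax":0,"ay":0,"az":0,"grip":1},
  ],
)

```text
time_s: 17.27
eef_pos: [0.3774, 0.2533, 0.0607]
eef_rot: [-0.675, 0.677, 0.209, -0.206]
wrist_force: [-0.3, 0.2, -0.2]
opening: 0.567
```

Run:
```python
from h import *
save('wrist','w10.png');save('top','t10.png')
to((.377,.254,.04),.6)
```

```text
shift cm [0.01 2.07 0.09] rot [ 0.004 -0.003  0.003] yaw now 0.597 pos [0.3773 0.2533 0.0607] F [ 1.01 -0.2  -1.37] op 0.57 t 17.375
```

View pics/w10.png

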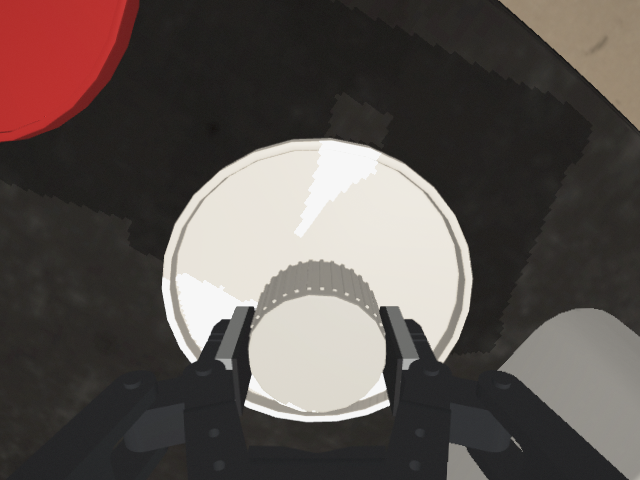

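View pics/t10.png

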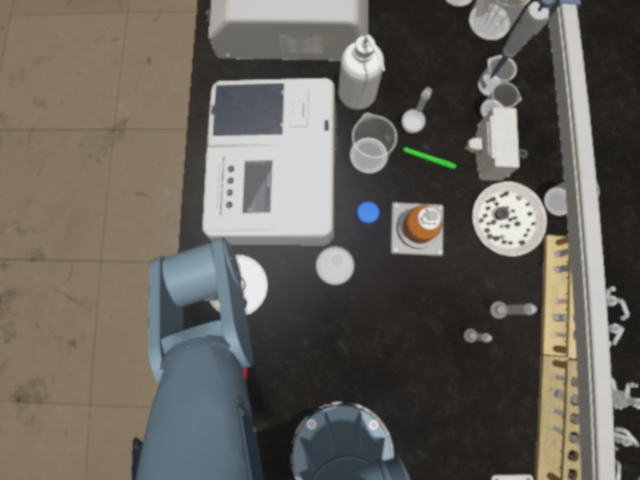

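Call:
apply_moves(
  increments=[
    {"x":0,"y":0.5,"z":0,"ax":0.004,"ay":0,"az":0.003,"grip":1},
    {"x":0,"y":1,"z":0,"ax":0.004,"ay":0,"az":0.003,"grip":1},
    {"x":0,"y":1.4,"z":0,"ax":0.004,"ay":0,"az":0.003,"grip":1},
    {"x":0,"y":1.6,"z":0,"ax":0.004,"ay":0,"az":0.003,"grip":1},
    {"x":0,"y":1.7,"z":0,"ax":0.004,"ay":0,"az":0.003,"grip":1},
    {"x":0,"y":1.7,"z":0,"ax":0.004,"ay":0,"az":0.003,"grip":1},
    {"x":0,"y":1.7,"z":0,"ax":0.004,"ay":0,"az":0.003,"grip":1},
  ],
)

```text
time_s: 18.25
eef_pos: [0.3775, 0.2533, 0.0437]
eef_rot: [0.676, -0.676, -0.208, 0.208]
wrist_force: [0.2, 0.1, -0.5]
opening: 0.568
```

Run:
```python
from h import *
to((.377,.254,.0395),.6)
```

```text
shift cm [-0.    0.42  0.08] rot [-0.     -0.003   0.0001] yaw now 0.597 pos [0.3775 0.2533 0.0437] F [ 0.21  0.12 -0.53] op 0.568 t 18.25
```

Call:
apply_moves(
  increments=[
    {"x":0,"y":0.1,"z":0,"ax":0,"ay":0,"az":0,"grip":1},
    {"x":0,"y":0.2,"z":0,"ax":0,"ay":0,"az":0,"grip":1},
    {"x":0,"y":0.3,"z":0,"ax":0,"ay":0,"az":0,"grip":1},
    {"x":0,"y":0.3,"z":0,"ax":0,"ay":0,"az":0,"grip":1},
  ],
)

```text
time_s: 18.75
eef_pos: [0.3774, 0.2533, 0.0406]
eef_rot: [0.676, -0.676, -0.208, 0.208]
wrist_force: [0.2, -0.2, -1.0]
opening: 0.568
```

Call:
apply_moves(
  increments=[
    {"x":0,"y":0.03,"z":0,"ax":0,"ay":0,"az":0,"grip":1},
    {"x":0,"y":0.06,"z":0,"ax":0,"ay":0,"az":0,"grip":1},
    {"x":0,"y":0.06,"z":0,"ax":0,"ay":0,"az":0,"grip":1},
  ],
)

```text
time_s: 19.12
eef_pos: [0.3774, 0.2533, 0.04]
eef_rot: [0.676, -0.676, -0.208, 0.208]
wrist_force: [-0.7, 0.1, -0.6]
opening: 0.566
```

Call:
apply_moves(
  increments=[
    {"x":0,"y":0.03,"z":0,"ax":0,"ay":0,"az":0,"grip":1},
    {"x":0,"y":0.06,"z":0,"ax":0,"ay":0,"az":0,"grip":1},
    {"x":0,"y":0.06,"z":0,"ax":0,"ay":0,"az":0,"grip":1},
  ],
)

```text
time_s: 19.5
eef_pos: [0.3774, 0.2533, 0.0394]
eef_rot: [0.676, -0.676, -0.208, 0.208]
wrist_force: [0.6, 0.6, -1.0]
opening: 0.569
```

Call:
apply_moves(
  increments=[
    {"x":0,"y":0.03,"z":0,"ax":0,"ay":0,"az":0,"grip":1},
    {"x":0,"y":0.05,"z":0,"ax":0,"ay":0,"az":0,"grip":1},
    {"x":0,"y":0.05,"z":0,"ax":0,"ay":0,"az":0,"grip":1},
  ],
)

```text
time_s: 19.88
eef_pos: [0.3775, 0.2533, 0.0392]
eef_rot: [0.676, -0.676, -0.208, 0.208]
wrist_force: [-1.9, -0.4, 4.1]
opening: 0.565
```

Call:
apply_moves(
  increments=[
    {"x":0,"y":0.02,"z":0,"ax":0,"ay":0,"az":0,"grip":0.4},
    {"x":0,"y":0.01,"z":0,"ax":0,"ay":0,"az":0,"grip":0.3},
    {"x":0,"y":0,"z":0,"ax":0,"ay":0,"az":0,"grip":0.15},
    {"x":0,"y":0,"z":0,"ax":0,"ay":0,"az":0,"grip":0},
    {"x":0,"y":0,"z":0,"ax":0,"ay":0,"az":0,"grip":0},
    {"x":0,"y":0,"z":0,"ax":0,"ay":0,"az":0,"grip":0},
    {"x":0,"y":0,"z":0,"ax":0,"ay":0,"az":0,"grip":0},
  ],
)

```text
time_s: 20.75
eef_pos: [0.3775, 0.2533, 0.0392]
eef_rot: [0.676, -0.676, -0.208, 0.208]
wrist_force: [0.0, 0.7, -0.9]
opening: 1.002
```

Run:
```python
from h import *
save('wrist','w11.png')
to((.377,.254,.0395),.6)
```

```text
shift cm [ 0.   -0.03  0.08] rot [-0.0001 -0.0029 -0.0002] yaw now 0.5971 pos [0.3774 0.2533 0.0392] F [ 0.68 -0.28 -0.75] op 0.997 t 20.8
```

View pics/w11.png

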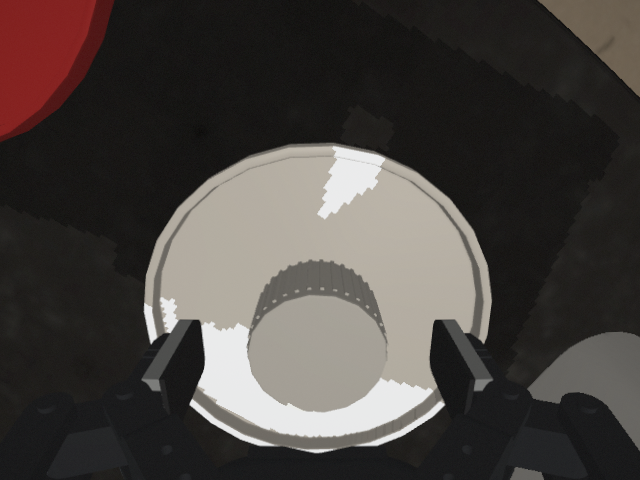

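The cap stands in the dish (about pixel 318,350), jaws clear on both sides. Retreat straight up.

Call:
apply_moves(
  increments=[
    {"x":0,"y":-1,"z":0,"ax":0,"ay":0,"az":0,"grip":0},
    {"x":0,"y":-3,"z":0,"ax":0,"ay":0,"az":0,"grip":0},
    {"x":0,"y":-6,"z":0,"ax":0,"ay":0,"az":0,"grip":0},
    {"x":0,"y":-10,"z":0,"ax":0,"ay":0,"az":0,"grip":0},
    {"x":0,"y":-14,"z":0,"ax":0,"ay":0,"az":0,"grip":0},
    {"x":0,"y":-18,"z":0,"ax":0,"ay":0,"az":0,"grip":0},
    {"x":0,"y":-21,"z":0,"ax":0,"ay":0,"az":0,"grip":0},
    {"x":0,"y":-22,"z":0,"ax":0,"ay":0,"az":0,"grip":0},
    {"x":0,"y":-22,"z":0,"ax":0,"ay":0,"az":0,"grip":0},
    {"x":0,"y":-22,"z":0,"ax":0,"ay":0,"az":0,"grip":0},
  ],
)

```text
time_s: 22.05
eef_pos: [0.3767, 0.253, 0.2577]
eef_rot: [-0.676, 0.676, 0.207, -0.209]
wrist_force: [0.5, 0.8, -1.2]
opening: 1.0
```

Run:
```python
from h import *
P=vision.camera_params('wrist')
save('wrist','w12.png')
for d in pinpoint('wrist','cap_mid')[:3]: print(d, onz('wrist',d['xy'],.02,P))
for d in regions_of('wrist','dish')[:2]: print(d['rect'],d['p'],onz('wrist',d['rect'][:2],.011,P))
save('scene','s12.png'); save('top','t12.png')
for q in ('flask','beaker_250','dish'):
    for n in ('scene','top'): print(q,n,[(d['xy'],d['p'],onz(n,d['xy'],0).round(3)) for d in pinpoint(n,q)[:2]])
```

```text
{'xy': [319.0, 203.9], 'p': 0.82} [0.3788619  0.25270306 0.02      ]
[154.1, 61.6, 165.9, 123.3] 0.82 [0.19354485 0.27509614 0.011     ]
[321.1, 198.4, 160.1, 149.5] 0.68 [0.37875269 0.25632212 0.011     ]
flask scene [([310.6, 275.1], 0.73, array([0.428, 0.022, 0.   ]))]
flask top [([335.3, 263.8], 0.97, array([0.436, 0.02 , 0.   ]))]
beaker_250 scene [([407.7, 261.9], 0.67, array([ 0.703, -0.059, -0.   ]))]
beaker_250 top [([366.8, 152.8], 0.75, array([ 0.715, -0.056,  0.   ])), ([237.4, 285.4], 0.7, array([0.38 , 0.252, 0.   ]))]
dish scene [([262.0, 238.9], 0.85, array([ 0.369,  0.236, -0.   ])), ([196.6, 246.4], 0.68, array([0.179, 0.293, 0.   ]))]
dish top [([238.9, 285.1], 0.95, array([0.381, 0.248, 0.   ]))]
```

View pics/w12.png

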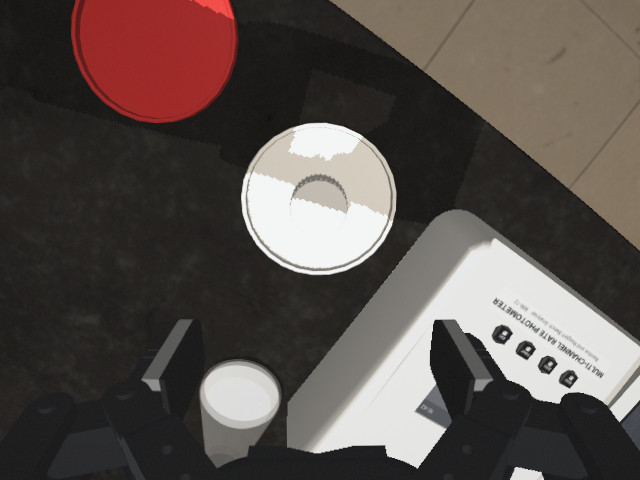

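View pics/s12.png

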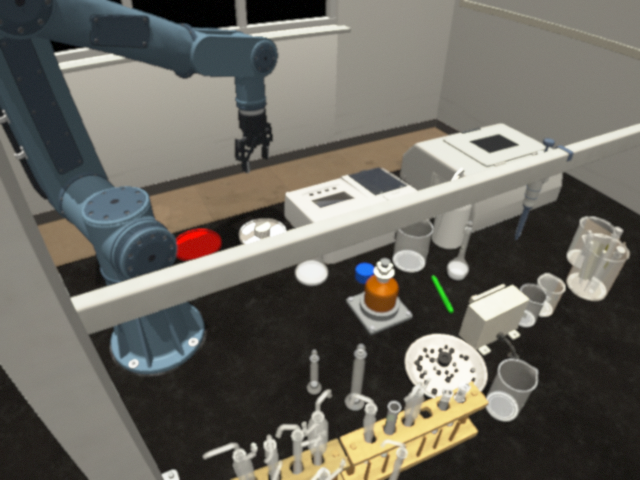

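The wrist picture shows the cap flat, top up, in the middle of the white dish at about (319,204). In the scene picture the bottle is open, and the flask and beaker are where they were.

```bash
python3 -c "
from bench import ticket; print(ticket.hand_in())"
```

```text
the job is handed in; nothing more can be done
None
```

The white cap is off the amber bottle and sitting top side up, flat on the floor of the white dish. I handed the job in at about 22 s.

- **Cap removal:** I pressed the cap about 3 mm by the tool position until it came up hard. I held it there through a 61° anticlockwise turn, then lifted it with almost no pull on the wrist.
- **Pressing force:** It was about 14 N before the turn. During the turn the readings at the end of each move ran from 11.7 to 18.3 N. I eased off after the 18.3 N reading, which is above the 15 N aimed for. I saw force only at the end of each move, so a brief higher peak can't be ruled out.
- **Depth:** The 3 mm I measured is slightly under the stated 3.5 mm minimum. The closing fingers may have pressed the cap a little beforehand. The turn met no resistance, so the lugs had cleared.
- **Setting down:** I lowered the cap until it touched at about 4 N, opened the gripper and moved straight up.
- **Last checks:** The wrist camera puts the cap at about (0.379, 0.253) m, within a few millimetres of the dish's centre. In the pictures the dish, flask and beaker have not moved. The networks' positions for them scatter by about 1 to 2 cm, so they cannot show smaller shifts. The arm ended about 22 cm above where it released the cap, touching nothing.

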